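Set the bottle warmer going

TASK

Set up the bottle warmer for a film session: move the glass thermometer from its wooden rack into the round thermometer pocket on the warmer's deck, lowering it right down to the bottom rather than dropping it, and turn the heat selector from off to the click stop that the metal memo flag on the dial marks. The selector is locked in its off stop: press it in and keep it in while turning it out of there, never wrench it past its lock. Leave the knob sprung out and resting in its click stop, leave the flag where it is and the two bottles standing in their recesses.

Things in the scene. Friction and masses are not known exactly. Their poses are not given: they have to be found in the camera images.
- warmer: grey bottle warmer, 124 deep (x) x 290 wide (y), fixed; origin at the centre of its underside, x to its back, y to its left from the front, z up. Left 160 mm: level steel deck 88 high with two bottles in recesses and the pocket. Right 130 mm: flat panel that rises at 25 degrees from the 30 high front edge to 88 at the back, with a black dial 98 across, centre at (0, -80, 59) mm, the selector axis
- selector (a joint): angle (rad) of the heat selector, a black bar knob, white line on its nose: 0 = off (nose 120 degrees left of straight up the panel, at a white dot), grows clockwise facing it, to 4.19. Springs to the nearest stop, one each 30 degrees (0.5236 rad; 0.12 N m to pass). To leave off, hold it pressed in 4.5 mm or more (7 N) up to the next stop; then it turns pressed or not
- selector_press (a joint): how far the selector is pressed in along its axis (m): 0 = out, 0.006 = against its stop; spring 4 N at 0, 8 N at 6 mm
- selector_grip (a point): on the selector's axis, 29.5 mm out from the panel, in the grip bar; z along the axis out of the panel, x towards the nose. The bar is 42 long (x), 14 wide (y), from 15.5 to 39.5 mm out from the panel; below it a round skirt 50 across, its top 15.5 mm out from the panel (9.5 when pressed home)
- selector_mark (a point): point that turns with the selector, just ahead of its nose, 32 mm from the axis and 6 mm out from the panel
- memo_flag (a joint): angle (rad) of the memo flag, same zero and direction as the selector: a dark metal ring round the knob with a bright aluminium tab 8 mm wide and 7 mm high; it rests in one of the click stops 4 to 7 (2.09 to 3.67 rad)
- flag_mark (a point): at the flag's tab, 32 mm from the axis and 6 mm out from the panel: coincides with selector_mark when the selector is in the flagged stop
- thermometer: slim thermometer in a white tube, solid section 12 x 14 mm (its x, z), 200 long along its own y, which points up as it stands; rounded ends add 10 mm for looks only. Origin at mid-length on a face: the centre line lies 7 mm along its z from there. 32 g. Stands in a hole of the rack
- thermometer_foot (a point): centre of the thermometer's lower end
- thermometer_top (a point): centre of the thermometer's upper end, 200 mm above the foot
- rack: wooden block 58 x 96 x 50 high, fixed, origin at the centre of its underside, with two blind holes 22 mm across and 38 deep; the thermometer stands in one
- pocket_mouth (a point): centre of the mouth of the thermometer pocket, a round steel collar 32 across outside, 22 across inside, that stands 15 mm above the deck (103 mm above the table)
- pocket_floor (a point): centre of the pocket's floor, 65 mm below its mouth
- bottle_large: brown bottle, 62 across and 115 high, standing 18 mm deep in a deck recess, origin at the centre of its underside
- bottle_small: brown bottle, 43 across and 82 high, standing 18 mm deep in a deck recess, origin at the centre of its underside
Mind the look-alikes: they are no part of the job. Of the things that look like the thermometer, the larger one is meant.

How it is judged:
At the end, for the whole second after the job is handed in: Selector still, sprung out (pressed in under 1.5 mm), in the flagged click stop (selector_mark within 6 mm of flag_mark); thermometer at rest in the pocket, foot within 8 mm of the pocket's floor and within 8 mm of its centre sideways, leaning under 0.2 rad (distance between selector_mark and flag_mark below 0.006 m and value of joint selector_press below 0.0015 m and velocity of joint selector between -0.1 and 0.1 rad/s and horizontal distance between thermometer_foot and pocket_floor below 0.008 m and z of thermometer_foot in the frame of pocket_floor below 0.008 m and angle between thermometer_foot's own y axis and vertical below 0.2 rad and linear speed of thermometer below 0.03 m/s); the robot touches nothing.
It fails at once if the memo flag is pushed from its place (distance of flag_mark from where it was at the start of the episode above 0.008 m).
It fails at once if the glass thermometer is dropped: it falls freely, out of the fingers, at more than 0.6 m/s (linear speed of thermometer above 0.6 m/s and contact force between the fingers and thermometer below 0.01 N).
It fails at once if a bottle is tipped or lifted out of its recess (distance of any of bottle_large, bottle_small from where it was at the start of the episode above 0.015 m or angle between any of bottle_large, bottle_small's own z axis and vertical above 0.3 rad).
It fails at once if the selector is wrenched past its off lock without being pressed in (value of joint selector between 0.16 and 0.4 rad and value of joint selector_press below 0.003 m).
It also fails if it takes over 70 s, if anything falls off the work surface, if the arm or the gripper's body presses on something with over 40 N, if the wrist force passes 120 N, or if a joint passes its speed limit or range.

ROBOT

A 7-joint arm with a two-finger parallel gripper is mounted at the origin on the work surface; the furniture and walls round the work are solid. World frame = base frame: x ahead of the robot, y to its left, z up, the work surface at z = 0. Lengths are in m, angles in rad, forces in N, time in s.
With the tool pointing down it reaches from about 0.4 to 0.85 m from the base axis. Payload 10.4 kg.
Tool frame: the origin (TCP) lies midway between the tips of the shut fingers; the grasp point (between the pads) lies r.grip_point_offset behind it (r.grip_point_offset is the distance from the TCP to the grasp point, in m); z points along the fingers, y is the line along which they close (so a half turn about z gives the same grasp; the last joint's range is limited). The gripper opens to 87 mm and grips with 3 to 60 N. Pads are 19 mm wide; open, the fingers measure 117 mm over their backs; the gripper's body (75 mm by 190 mm) begins 51 mm behind the grasp point.
Start: joints at [1.21, 0.332, -0.065, 1.46, 0.022, 1.35, -0.088], TCP at [0.207, -0.59, 0.223] pointing down, gripper open.
Joint ranges: [-2.6, 2.6], [-0.5, 2.12], [-1.47, 1.34], [0.16, 2.42], [-1.27, 4.41], [0.06, 2.06], [-2.6, 2.6]. Speed limits (rad/s): [2.22, 2.22, 2.79, 2.79, 3.14, 3.14, 3.14].

INTERFACE

Orientations are given as a unit quaternion [x, y, z, w].
In Python, from bench import r gives the robot as it stands.
- The arm moves only by the tool play_rows, never from a script. Its arguments are lists of equal length, an entry for each row: "claw": the closure, from 0 (fully open) to 1 (shut); "delta_pos": the shift along the tool's x, y, z scaled (see below), a list of three; "delta_rot": the turn, a rotation vector about the tool's x, y, z scaled (see below), a list of three. A call has 1 to 8 rows; each row shifts and turns the commanded pose from where the row before left it, along the tool's axes as they then stand; what a row does not reach is not made up. The controller multiplies each number of a shift by 200 mm and each number of a turn by pi rad. A row lasts 1/10 s, in which the tool goes at most 50 mm and 8.59 degrees, less where a joint would pass 70% of its speed; a pose out of reach is approached as far as the arm can. A call with a number of a shift or a turn outside -1 to 1 is refused whole. A call with a gripper value outside its range is refused whole. The fingers move at their own pace and stop on an object; "squeeze" is the grip in N (left out, the last holds). Time passes only in rows, so rows that do not move let the fingers close. It gives the time, the measured TCP pose, the force, the opening and the grip force at its end, in the units of the state.
- r.read_state(): the state, without advancing time (a new reading comes with each control period).
- r.camera(name): name is "scene" or "top" or "wrist"; returns a dict with "pixels" (480x640x3 uint8, red, green, blue), "camera_matrix" (3x3 intrinsics, pixels), "cam_to_world" (4x4, takes a point from camera to world coordinates); the wrist camera has in their place "hand_eye" (4x4, takes a point from camera to tool coordinates, whose origin is the TCP and whose axes are the flange's). Camera axes: x right, y up, looking along -z (the intrinsics and any distortion apply to the point x, -y, -z); pixel columns grow to the right and rows downward; lengths in m; the calibration is good to about 2 mm. A picture is of the moment at which its call begins: read the wrist's pose just before it. There is no depth.
- r.close_job(): hands the job in; it is judged then, once.
The state is a dict: "time": time; "joint_positions": joint angles; "joint_vel": joint speeds; "joint_torque": joint torques, N m; "ee_pos": TCP position; "eef_rot": TCP orientation; "ft_force": force on the tool from outside, world axes, zero at the start; "torque": the same for the moment, N m; "width": finger opening in m; "grip_force": force on a finger pad.
Only numpy, scipy, OpenCV 4.12 (cv2) and the standard library are available. Lean on these libraries where they do the work, as an engineer would, in place of code of your own. Each camera call takes 0.05 s, during which the arm holds its last target. There are 200 camera calls.

## Working session

There is one attempt and no reset: what is moved stays moved. The work goes in short steps, Python scripts to look and compute and a tool call to move; the robot and the scene stay as the last step left them, time stands still between calls to the robot, and variables do not carry over. Pictures are saved under pics/ and viewed, at most 10 in all, crops included, and the job is handed in when it is done.

Besides the shell and the picture viewer there is one more tool, called after "Call:" by a JSON object that holds its "method" and its "body". play_rows: Moves the arm, as the interface text tells. Shifts and turns lie within -1 to 1; 1 stands for 200 mm of shift or pi rad of turn. Its arguments: {"type":"object","properties":{"claw":{"type":"array"},"delta_pos":{"type":"array"},"delta_rot":{"type":"array"},"squeeze":{"type":"number"}},"required":["claw","delta_pos","delta_rot"]}

```bash
ls; mkdir -p pics; python3 - <<'E'
from bench import r
import cv2,pickle,numpy as np
s=r.read_state();print(s, r.grip_point_offset)
d={}
for n in("scene","top","wrist"):
    d[n]=r.camera(n); cv2.imwrite(f"pics/{n}0.png",d[n]["pixels"][:,:,::-1])
    print(n,{k:np.round(v,4).tolist() for k,v in d[n].items() if k!="pixels"})
pickle.dump(d,open("d0.pkl","wb"))
E
```

```text
pics
{'time': 0.0, 'joint_positions': array([ 1.21038659,  0.33288728, -0.0646871 ,  1.460918  ,  0.02161798,
        1.34988372, -0.08851097]), 'joint_vel': array([-1.45147932e-03,  5.89393438e-04,  4.20644673e-04, -5.21901587e-04,
       -5.72411734e-04, -4.39629422e-06, -1.38812647e-03]), 'joint_torque': array([-6.39777136e-05, -6.23257971e+01,  2.42911081e-02, -3.89888763e+01,
       -6.12619473e-02,  3.98468901e-02,  1.15164921e-04]), 'ee_pos': array([ 0.2069974 , -0.58933223,  0.22175542]), 'eef_rot': array([ 9.85769103e-01,  1.68103495e-01, -1.59353125e-04, -6.81814546e-04]), 'ft_force': array([-0.47577066,  0.09006955,  0.64436746]), 'torque': array([ 0.04148094,  0.05558999, -0.00817855]), 'grip_force': 0.0, 'width': 0.08720522731334919} 0.0187
scene {'camera_matrix': [[581.2239, 0.0, 321.1099], [0.0, 581.2239, 237.426], [0.0, 0.0, 1.0]], 'cam_to_world': [[-0.6476, 0.4571, -0.6096, -0.1553], [-0.7618, -0.3721, 0.5303, 0.4759], [0.0156, 0.8078, 0.5892, 0.7473], [0.0, 0.0, 0.0, 1.0]]}
top {'camera_matrix': [[550.8071, 0.0, 323.3396], [0.0, 550.8071, 239.086], [0.0, 0.0, 1.0]], 'cam_to_world': [[0.0041, 0.996, -0.0896, 0.3848], [-1.0, 0.0044, 0.0033, -0.0231], [0.0037, 0.0896, 0.996, 1.1633], [0.0, 0.0, 0.0, 1.0]]}
wrist {'camera_matrix': [[369.232, 0.0, 320.4819], [0.0, 369.232, 242.2335], [0.0, 0.0, 1.0]], 'hand_eye': [[-0.0001, 0.9627, 0.2704, 0.0728], [1.0, -0.0, 0.0004, 0.0003], [0.0004, 0.2704, -0.9627, -0.1624], [0.0, 0.0, 0.0, 1.0]]}
```

View pics/scene0.png

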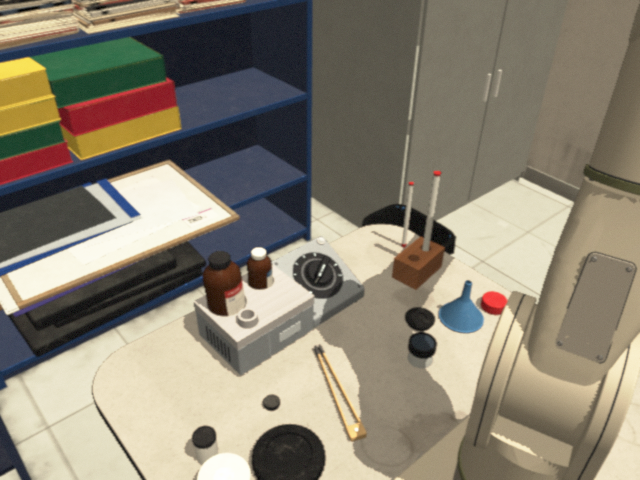

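View pics/top0.png

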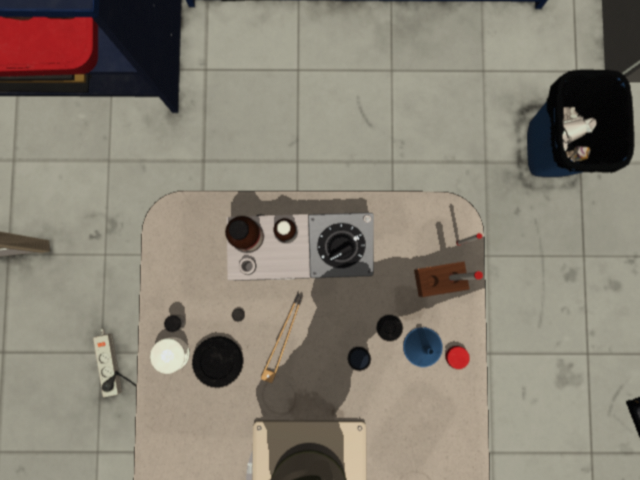

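The scene view shows the warmer at about (275,305) and its dial at (318,272). The wooden rack is at (418,262). Two rods have red tips. The large one stands in the rack with its tip at (436,172). The thinner, shorter look-alike behind it has its tip at (410,183). The larger one in the rack hole fits the description. I'll confirm that in a montage of crops.

```bash
python3 - <<'E'
import cv2,numpy as np
t=cv2.imread("pics/top0.png");s=cv2.imread("pics/scene0.png")
f=lambda im,x,y,w,h,W,H:cv2.resize(im[y:y+h,x:x+w],(W,H),interpolation=cv2.INTER_CUBIC)
a=np.hstack([f(t,310,212,60,45,400,300),f(s,280,235,80,60,400,300)])
b=np.hstack([f(t,400,200,100,112,267,300),f(s,380,160,90,130,208,300),f(t,222,210,92,75,325,300)[:, :325]])
cv2.imwrite("pics/m.png",np.vstack([a,b]))
E
```

```text
(no output)
```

View pics/m.png

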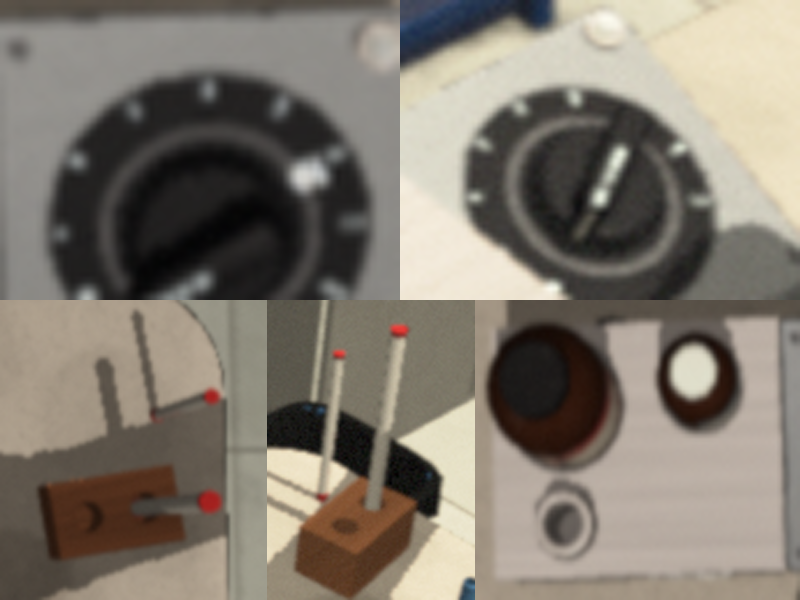

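The montage shows the larger thermometer standing in the right-hand rack hole, with its red tip at top-view pixel (478,275). The thin look-alike stands on the table behind the rack, with its tip at (479,236), so it is excluded. The bright flag tab is at top-view pixel (356,238.5), about 60° right of up, near stop 6. The collar is at about (247,266).

```bash
cat > h.py <<'E'
import numpy as np,cv2,pickle
from scipy.spatial.transform import Rotation as R
def ray(c,p,T=None):
    T=c["cam_to_world"] if T is None else T
    K=c["camera_matrix"];d=T[:3,:3]@np.array([(p[0]-K[0,2])/K[0,0],-(p[1]-K[1,2])/K[1,1],-1]);return T[:3,3],d/np.linalg.norm(d)
def onz(c,p,z,T=None):
    o,d=ray(c,p,T);return o+d*(z-o[2])/d[2]
def onpl(c,p,q,n,T=None):
    o,d=ray(c,p,T);return o+d*((q-o)@n)/(d@n)
def tri(rs):
    A=sum(np.eye(3)-np.outer(d,d) for o,d in rs);b=sum((np.eye(3)-np.outer(d,d))@o for o,d in rs);return np.linalg.solve(A,b)
def proj(c,P,T=None):
    T=c["cam_to_world"] if T is None else T
    K=c["camera_matrix"];q=T[:3,:3].T@(np.asarray(P)-T[:3,3]);return np.array([K[0,2]+K[0,0]*q[0]/-q[2],K[1,2]+K[1,1]*q[1]/q[2]])
def wristT(s,c):
    T=np.eye(4);T[:3,:3]=R.from_quat(s["eef_rot"]).as_matrix();T[:3,3]=s["ee_pos"];return T@c["hand_eye"]
E
python3 - <<'E'
from h import *
d=pickle.load(open("d0.pkl","rb"));t,s=d["top"],d["scene"]
T=t["pixels"].astype(int);S=s["pixels"].astype(int)
def blobs(m,x0,y0,x1,y1,mn=3):
    k=np.zeros(m.shape,np.uint8);k[y0:y1,x0:x1]=m[y0:y1,x0:x1]
    n,l,st,c=cv2.connectedComponentsWithStats(k)
    return [(np.round(c[i],1).tolist(),int(st[i,4])) for i in range(1,n) if st[i,4]>=mn]
red=lambda I:(I[...,0]>120)&(I[...,1]<90)&(I[...,2]<90)
print("red",blobs(red(T),440,220,490,290),blobs(red(S),390,160,450,260))
# front edge of deck/panel
g=cv2.cvtColor(t["pixels"],cv2.COLOR_RGB2GRAY)
k=(g>190).astype(np.uint8);
dk=((g<75)).astype(np.uint8);dk[:,:312]=0;dk[:,370:]=0;dk[:218]=0;dk[272:]=0
cs=cv2.findContours(dk,0,1)[0];c=max(cs,key=cv2.contourArea);h=cv2.convexHull(c);e=cv2.fitEllipse(h);print("dial",e)
D=onz(t,e[0],.059);print("dialC",D)
print("bright",blobs(g>140,318,220,368,270,1))
for a,b in [((228.2,279.2),(309.8,278))]:
    A=onz(t,a,.088);B=onz(t,b,.088);print(A,B,np.degrees(np.arctan2(*(A-B)[:2][::1])))
w=t["pixels"][205:285,222:380];
hsv=cv2.cvtColor(t["pixels"],cv2.COLOR_RGB2HSV)
col=np.zeros_like(g);col[250:280,235:260]=g[250:280,235:260]
print("collar dark",blobs(g<110,238,256,256,275))
br=(T[...,0]-T[...,2]>40)&(T[...,0]>90)
kk=np.zeros(g.shape,np.uint8);kk[250:310,405:475]=br[250:310,405:475]
c=max(cv2.findContours(kk,0,1)[0],key=cv2.contourArea);print("rack",cv2.minAreaRect(c))
p=tri([ray(t,(478,275)),ray(s,(436.5,173))]);print("topcap",p)
E
```

```text
red [([479.1, 236.0], 24), ([478.5, 274.9], 59)] [([437.0, 172.9], 31), ([410.7, 183.1], 13), ([419.5, 251.2], 389), ([403.6, 245.1], 8)]
dial ((344.49615478515625, 252.4261474609375), (49.51810836791992, 62.75880813598633), 149.08197021484375)
dialC [ 0.45744653 -0.06943134  0.059     ]
bright [([343.8, 224.3], 279), ([355.8, 237.7], 18), ([322.5, 256.5], 4)]
[0.40236245 0.1581137  0.088     ] [ 0.40534813 -0.00066318  0.088     ] -1.0772765880121642
collar dark [([249.4, 257.5], 21), ([246.2, 265.5], 81), ([255.0, 265.0], 3)]
rack ((428.5, 267.5), (1.0, 5.0), 90.0)
topcap [ 0.40909612 -0.291174    0.22021552]
```

```bash
cat >> h.py <<'E'
def down(az,tilt=0):
    """tool z down (tilted forward along world x-az0 by tilt), tool x azimuth az deg"""
    return R.from_euler('z',az,degrees=True)*R.from_euler('x',180,degrees=True)
def go(s,P,Rt=None):
    R0=R.from_quat(s["eef_rot"]);dp=R0.inv().apply(np.asarray(P)-s["ee_pos"])/0.2
    print("pos units(first, tool axes)",dp.round(4).tolist(),"rows>=",np.ceil(np.linalg.norm(dp)/.25))
    if Rt is not None:
        dr=(R0.inv()*Rt).as_rotvec()/np.pi;print("rot units after",dr.round(4).tolist(),"rows>=",np.ceil(np.linalg.norm(dr)/.0477))
E
python3 - <<'E'
from h import *
from bench import r
d=pickle.load(open("d0.pkl","rb"));t,s=d["top"],d["scene"]
yaw=R.from_euler('z',1.1,degrees=True);O=np.array([.4676,.0155,0])
a=np.radians(25);n=yaw.apply([-np.sin(a),0,np.cos(a)]);up=yaw.apply([np.cos(a),0,np.sin(a)]);lf=yaw.apply([0,1,0])
C=O+yaw.apply([0,-.08,.059]);print("C",C,proj(t,C),proj(s,C))
for c,p in((t,(355.8,237.7)),(s,(280+628*.2,235+120*.2))):
    q=onpl(c,p,C+.006*n,n)-C;print("flag",np.degrees(np.arctan2(-q@lf,q@up))+120,np.hypot(q@lf,q@up))
for k in range(4,8):
    f=np.radians(30*k-120);P=C+.032*(np.cos(f)*up-np.sin(f)*lf)+.006*n;print(k,proj(t,P).round(1),proj(s,P).round(1))
print("collar",onz(t,(246.7,265.5),.103),"L",onz(t,(238,231),.185),"S",onz(t,(287,228),.152))
print("thin top",tri([ray(t,(479.1,236)),ray(s,(410.7,183.1))]))
go(r.read_state(),[.40,-.29,.31],down(9.4))
E
```

```text
C [ 0.4691358  -0.06448526  0.059     ] [342.04032044 246.6131475 ] [319.25657857 275.07675158]
flag 172.56353051609557 0.03416116377974885
flag 228.3149881940067 0.18759900417181952
4 [342.2 232.6] [310.  260.2]
5 [350.2 234.5] [317.8 258.5]
6 [356.1 239.9] [326.2 260.8]
7 [358.2 247.4] [333.1 266.4]
collar [0.42854863 0.12053607 0.103     ] L [0.48665085 0.12595965 0.185     ] S [0.49605656 0.04066884 0.152     ]
thin top [ 0.48254201 -0.31245226  0.15684495]
pos units(first, tool axes) [1.4064, -1.0931, -0.4391] rows>= 8.0
rot units after [-0.0003, 0.0, 0.0553] rows>= 2.0
```

Call:
{"method": "play_rows", "body": {"claw": [0, 0, 0, 0, 0, 0, 0, 0], "delta_pos": [[0, 0, -0.22], [0, 0, -0.22], [0.14, -0.11, 0], [0.14, -0.11, 0], [0.14, -0.11, 0], [0.14, -0.11, 0], [0.14, -0.11, 0], [0.14, -0.11, 0]], "delta_rot": [[0, 0, 0], [0, 0, 0], [0, 0, 0], [0, 0, 0], [0, 0, 0], [0, 0, 0], [0, 0, 0], [0, 0, 0]]}}

```text
time: 0.95
ee_pos: [0.3224, -0.4081, 0.3104]
eef_rot: [0.986, 0.168, -0.0, -0.0]
ft_force: [0.8, -0.6, 0.3]
width: 0.0867
grip_force: 0.0
```

Call:
{"method": "play_rows", "body": {"claw": [0, 0, 0, 0, 0, 0, 0], "delta_pos": [[0.14, -0.11, 0], [0.14, -0.11, 0], [0.14, -0.11, 0], [0.14, -0.11, 0], [0, 0, 0], [0, 0, 0], [0, 0, 0]], "delta_rot": [[0, 0, 0], [0, 0, 0], [0, 0, 0], [0, 0, 0], [0, 0, 0.028], [0, 0, 0.028], [0, 0, 0]]}}

```text
time: 1.65
ee_pos: [0.3984, -0.2891, 0.3104]
eef_rot: [0.997, 0.08, -0.0, -0.0]
ft_force: [-0.2, -0.6, 0.0]
width: 0.087
grip_force: 0.0
```

```bash
python3 - <<'E'
from h import *
from bench import r
s=r.read_state();c=r.camera("wrist");print(s["ee_pos"],s["eef_rot"],s["joint_positions"])
pickle.dump((s,c),open("w1.pkl","wb"));cv2.imwrite("pics/w1.png",c["pixels"][:,:,::-1])
T=wristT(s,c)
print("exp top",proj(c,[.409,-.291,.222],T))
I=c["pixels"].astype(int);m=((I[...,0]>120)&(I[...,1]<90)&(I[...,2]<90)).astype(np.uint8)
n,l,st,ce=cv2.connectedComponentsWithStats(m);print([(ce[i].round(1).tolist(),st[i].tolist()) for i in range(1,n) if st[i,4]>20])
E
```

```text
[ 0.39837925 -0.28910105  0.31037866] [ 9.96766869e-01  8.03478851e-02 -1.56982904e-04 -3.05560495e-05] [ 0.86249509  0.02149517 -0.33112027  1.64094251  0.00714702  1.48061669
 -0.87912701]
exp top [325.08946189 231.54713951]
[([366.1, 131.2], [360, 126, 13, 12, 119]), ([327.3, 232.4], [319, 223, 18, 20, 288]), ([314.0, 309.5], [298, 299, 33, 20, 577])]
```

View pics/w1.png

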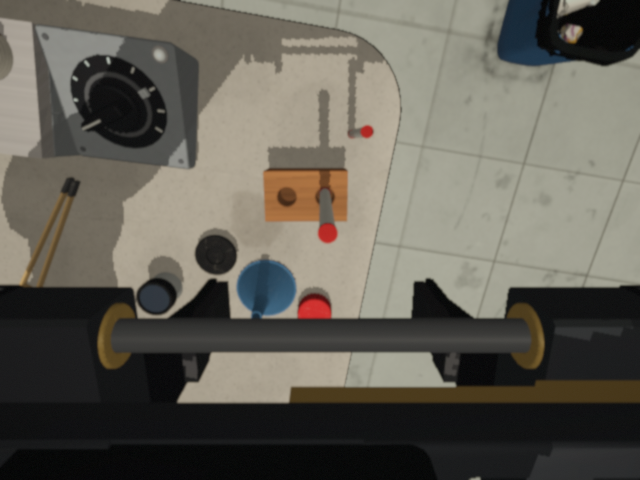

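The wrist view shows the rack square to the tool, with the thermometer tip at (327,232) and its hole at (324,194). The dial is at (117,102) with a bright tab at (143,93). The bottom of the view shows the open fingers.

```bash
python3 - <<'E'
from h import *
s,c=pickle.load(open("w1.pkl","rb"));T=wristT(s,c);d=pickle.load(open("d0.pkl","rb"));t=d["top"]
print("cap",onz(c,(327.3,232.4),.220,T),"hole",onz(c,(324.5,195),.05,T),"cap2",tri([ray(c,(327.3,232.4),T),ray(t,(478.5,274.9)),ray(d["scene"],(437,172.9))]))
I=cv2.cvtColor(c["pixels"],cv2.COLOR_RGB2GRAY)
# rod axis at several rows
for y in(205,212,220):
    row=c["pixels"][y,305:350].astype(int);m=np.where(row[:,0]-row[:,2]<35)[0]+305;print(y,m.min(),m.max())
yaw=R.from_euler('z',1.1,degrees=True);O=np.array([.4676,.0155,0])
a=np.radians(25);n=yaw.apply([-np.sin(a),0,np.cos(a)]);up=yaw.apply([np.cos(a),0,np.sin(a)]);lf=yaw.apply([0,1,0])
dk=(I<70).astype(np.uint8);k=np.zeros_like(dk);k[45:155,60:175]=dk[45:155,60:175]
cc=max(cv2.findContours(k,0,1)[0],key=cv2.contourArea);e=cv2.fitEllipse(cv2.convexHull(cc));print(e)
C0=O+yaw.apply([0,-.08,.059]);C=onpl(c,e[0],C0,n,T);print(C0,C,proj(c,C0,T))
for Cx in(C0,C):
  for p in((143,93),(90,126)):
    q=onpl(c,p,Cx+.006*n,n,T)-Cx;print("ang",np.degrees(np.arctan2(-q@lf,q@up))+120,np.hypot(q@lf,q@up))
cv2.imwrite("pics/z1.png",cv2.resize(c["pixels"][20:180,30:215,::-1],None,fx=4,fy=3.7,interpolation=2))
E
```

```text
cap [ 0.40814788 -0.29274614  0.22      ] hole [ 0.40939167 -0.29228648  0.05      ] cap2 [ 0.4087793  -0.29234101  0.220243  ]
205 320 349
212 320 349
220 320 349
((117.42036437988281, 102.4712142944336), (82.2984848022461, 109.50452423095703), 129.54624938964844)
[ 0.4691358  -0.06448526  0.059     ] [ 0.47210961 -0.06173833  0.06041105] [120.72466625 106.00492606]
ang 175.87326377856277 0.03562554912377106
ang -5.088950791747408 0.043606759239332424
ang 182.64572776675348 0.03623142324628503
ang -10.728084004041818 0.043536190352705124
```

View pics/z1.png

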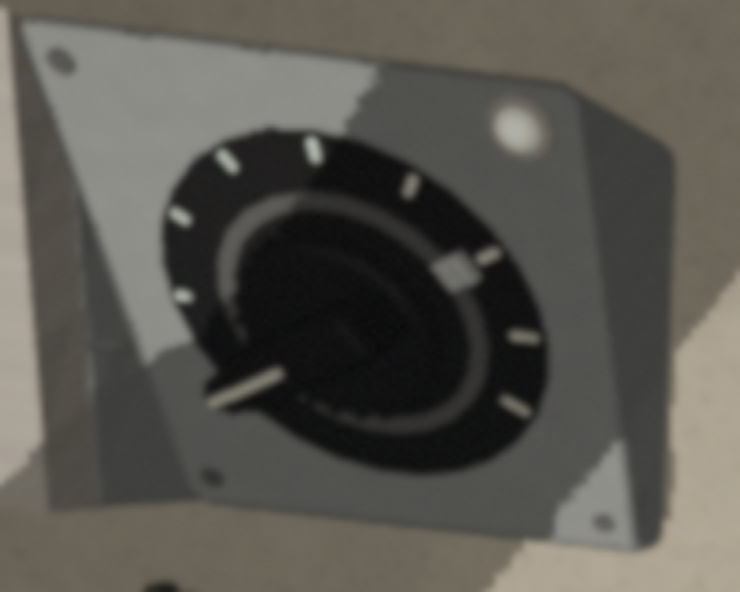

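The crop shows the tab sitting exactly at the tick 60° right of straight up, which is stop 6 (π rad). The knob nose is at off. Next is the thermometer grasp.

Call:
{"method": "play_rows", "body": {"claw": [0, 0, 0, 0, 0, 0, 0], "delta_pos": [[0.049, 0.024, 0], [0, 0, 0], [0, 0, 0.19], [0, 0, 0.19], [0, 0, 0.19], [0, 0, 0.19], [0, 0, 0]], "delta_rot": [[0, 0, 0], [0, 0, 0], [0, 0, 0], [0, 0, 0], [0, 0, 0], [0, 0, 0], [0, 0, 0]]}}

```text
time: 2.4
ee_pos: [0.4063, -0.2909, 0.154]
eef_rot: [0.997, 0.081, -0.003, -0.003]
ft_force: [0.0, -0.0, 0.6]
width: 0.0868
grip_force: 0.0
```

Call:
{"method": "play_rows", "body": {"claw": [1, 1, 1, 1, 1, 1, 1, 1], "delta_pos": [[0, 0, 0], [0, 0, 0], [0, 0, 0], [0, 0, 0], [0, 0, 0], [0, 0, 0], [0, 0, 0], [0, 0, 0]], "delta_rot": [[0, 0, 0], [0, 0, 0], [0, 0, 0], [0, 0, 0], [0, 0, 0], [0, 0, 0], [0, 0, 0], [0, 0, 0]], "squeeze": 15}}

```text
time: 3.2
ee_pos: [0.4089, -0.2925, 0.1586]
eef_rot: [0.997, 0.081, 0.0, 0.0]
ft_force: [0.2, -0.6, 0.4]
width: 0.0309
grip_force: 0.0
```

Call:
{"method": "play_rows", "body": {"claw": [1, 1, 1, 1, 1, 1], "delta_pos": [[0, 0, 0], [0, 0, 0], [0, 0, 0], [0, 0, 0], [0, 0, 0], [0, 0, 0]], "delta_rot": [[0, 0, 0], [0, 0, 0], [0, 0, 0], [0, 0, 0], [0, 0, 0], [0, 0, 0]]}}

```text
time: 3.8
ee_pos: [0.4089, -0.2925, 0.1585]
eef_rot: [0.997, 0.081, -0.0, 0.0]
ft_force: [-0.4, -0.4, -0.2]
width: 0.0139
grip_force: 15.0
```

Call:
{"method": "play_rows", "body": {"claw": [1, 1, 1, 1], "delta_pos": [[0, 0, -0.05], [0, 0, -0.1], [0, 0, 0], [0, 0, 0]], "delta_rot": [[0, 0, 0], [0, 0, 0], [0, 0, 0], [0, 0, 0]]}}

```text
time: 4.2
ee_pos: [0.4091, -0.2927, 0.1891]
eef_rot: [0.997, 0.081, 0.0, 0.0]
ft_force: [-0.0, -0.5, -1.3]
width: 0.0135
grip_force: 15.0
```

Call:
{"method": "play_rows", "body": {"claw": [1, 1, 1, 1, 1, 1, 1, 1], "delta_pos": [[0, 0, -0.14], [0, 0, -0.14], [0, 0, -0.14], [0, 0, -0.14], [0.038, -0.173, 0], [0.038, -0.173, 0], [0.038, -0.173, 0], [0.038, -0.173, 0]], "delta_rot": [[0, 0, 0], [0, 0, 0], [0, 0, 0], [0, 0, 0], [0, 0, 0], [0, 0, 0], [0, 0, 0], [0, 0, 0]]}}

```text
time: 5.0
ee_pos: [0.4162, -0.1496, 0.2999]
eef_rot: [0.997, 0.081, -0.0, -0.0]
ft_force: [0.2, 0.1, -0.9]
width: 0.0138
grip_force: 15.0
```

Call:
{"method": "play_rows", "body": {"claw": [1, 1, 1, 1, 1, 1, 1, 1], "delta_pos": [[0.038, -0.173, 0], [0.038, -0.173, 0], [0.038, -0.173, 0], [0.038, -0.173, 0], [0.038, -0.173, 0], [0.038, -0.173, 0], [0, 0, 0], [0, 0, 0]], "delta_rot": [[0, 0, 0], [0, 0, 0], [0, 0, 0], [0, 0, 0], [0, 0, 0], [0, 0, 0], [0, 0, 0], [0, 0, 0]]}}

```text
time: 5.8
ee_pos: [0.4278, 0.0615, 0.3001]
eef_rot: [0.997, 0.082, -0.0, 0.0]
ft_force: [-0.2, -0.6, -1.6]
width: 0.0131
grip_force: 15.0
```

```bash
python3 - <<'E'
from h import *
from bench import r
s=r.read_state();c=r.camera("wrist");t=r.camera("top");sc=r.camera("scene");print(s["ee_pos"],s["eef_rot"],s["width"],s["grip_force"])
pickle.dump((s,c,t,sc),open("w2.pkl","wb"))
T=wristT(s,c)
for n,P in dict(collar=[.4285,.1205,.103],dial=[.469,-.0645,.059],foot=s["ee_pos"]+[0,0,-.147]).items(): print(n,proj(c,P,T),proj(t,P),proj(sc,P))
f=lambda im,x,y,w,h,W,H:cv2.resize(im["pixels"][y:y+h,x:x+w,::-1],(W,H),interpolation=cv2.INTER_CUBIC)
cv2.imwrite("pics/w2.png",np.vstack([f(c,0,0,640,300,640,300),np.hstack([f(t,220,205,96,90,320,300),f(sc,190,180,160,150,320,300)])]))
E
```

```text
[0.42784302 0.06148295 0.3000631 ] [ 9.96662143e-01  8.16358110e-02 -3.82959710e-04  1.41204169e-04] 0.013126337683116109 14.999850899912417
collar [260.96976945 204.5283857 ] [246.71834434 265.52537012] [247.29761198 313.76652697]
dial [440.28447545 188.58536668] [342.04758291 246.68052365] [319.31018666 275.11004611]
foot [320.04806934 226.39590941] [275.23695103 264.87831967] [276.40505399 274.64503019]
```

View pics/w2.png

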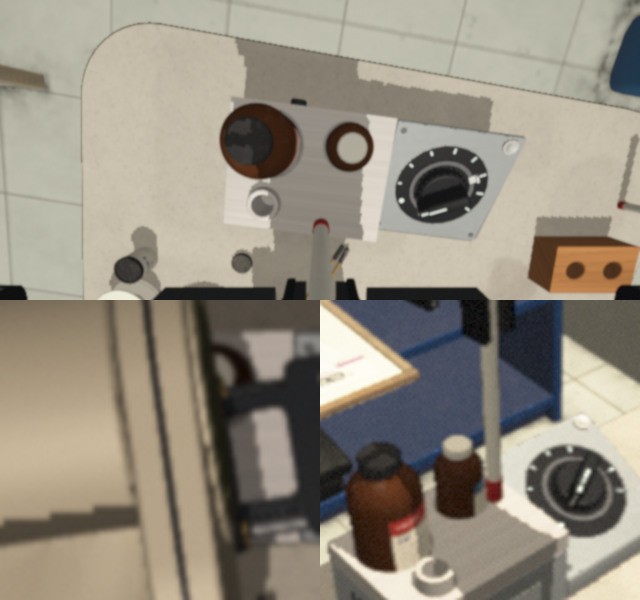

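The wrist view shows the held thermometer's red foot at (320,224), where I expected it. The collar is at about (263,202), the large bottle at (260,140), the small bottle at (350,147) and the dial at (441,185). The flag is at (475,180). The top view is blocked by the arm. The scene crop shows the collar at about (247,316).

```bash
python3 - <<'E'
from h import *
s,c,t,sc=pickle.load(open("w2.pkl","rb"));T=wristT(s,c)
for im,x0,y0,x1,y1,nm in((c,240,180,290,225,"c"),(sc,232,300,264,335,"s"),(pickle.load(open("d0.pkl","rb"))["top"],234,252,262,278,"t")):
    g=cv2.cvtColor(im["pixels"],cv2.COLOR_RGB2GRAY)[y0:y1,x0:x1];g=cv2.resize(g,None,fx=8,fy=8,interpolation=2)
    cv2.imwrite(f"pics/c_{nm}.png",g)
a=[cv2.resize(cv2.imread(f"pics/c_{n}.png"),(260,240)) for n in "cst"];cv2.imwrite("pics/c.png",np.hstack(a))
E
```

```text
(no output)
```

View pics/c.png

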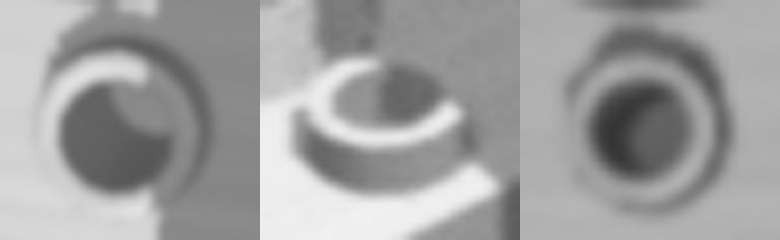

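The collar rim centres are wrist (262.5,205.3), scene (247.4,314.7) and top (246.9,266.1).

```bash
python3 - <<'E'
from h import *
s,c,t,sc=pickle.load(open("w2.pkl","rb"));T=wristT(s,c)
a=[onz(c,(262.5,205.3),.103,T),onz(sc,(247.4,314.7),.103),onz(t,(246.9,266.1),.103)];print(np.array(a))
m=.5*a[0]+.25*a[1]+.25*a[2];print(m)
f=c["pixels"].astype(int);m_=((f[...,0]-f[...,1]>40)&(f[...,2]<90)).astype(np.uint8);m_[:210]=0;m_[240:]=0;m_[:,:305]=0;m_[:,335:]=0
n,l,st,ce=cv2.connectedComponentsWithStats(m_);print(ce[1:],st[1:],onz(c,ce[1],.148,T))
go(s,[m[0],m[1],.3])
E
```

```text
[[0.42798316 0.11892347 0.103     ]
 [0.42663587 0.12158605 0.103     ]
 [0.42739664 0.12013255 0.103     ]]
[0.42749971 0.11989139 0.103     ]
[[320.9516129  222.53225806]] [[314 219  15  10  62]] [0.43020149 0.06107886 0.148     ]
pos units(first, tool axes) [0.0458, -0.2884, 0.0002] rows>= 2.0
```

Call:
{"method": "play_rows", "body": {"claw": [1, 1, 1, 1, 1, 1, 1], "delta_pos": [[0.023, -0.144, 0], [0.023, -0.144, 0], [0, 0, 0.09], [0, 0, 0.09], [0, 0, 0], [0, 0, 0], [0, 0, 0]], "delta_rot": [[0, 0, 0], [0, 0, 0], [0, 0, 0], [0, 0, 0], [0, 0, 0], [0, 0, 0], [0, 0, 0]]}}

```text
time: 6.65
ee_pos: [0.4284, 0.1192, 0.2654]
eef_rot: [0.997, 0.08, 0.001, -0.0]
ft_force: [0.9, 0.3, 0.2]
width: 0.0137
grip_force: 15.0
```

```bash
python3 - <<'E'
from h import *
from bench import r
s=r.read_state();c=r.camera("wrist");sc=r.camera("scene");print(s["ee_pos"])
f=lambda im,x,y,w,h,W,H:cv2.resize(im["pixels"][y:y+h,x:x+w,::-1],(W,H),interpolation=cv2.INTER_CUBIC)
cv2.imwrite("pics/w3.png",np.hstack([f(c,280,170,80,75,400,375),f(sc,217,270,64,60,400,375)]))
E
```

```text
[0.42840529 0.11921026 0.2654436 ]
```

View pics/w3.png

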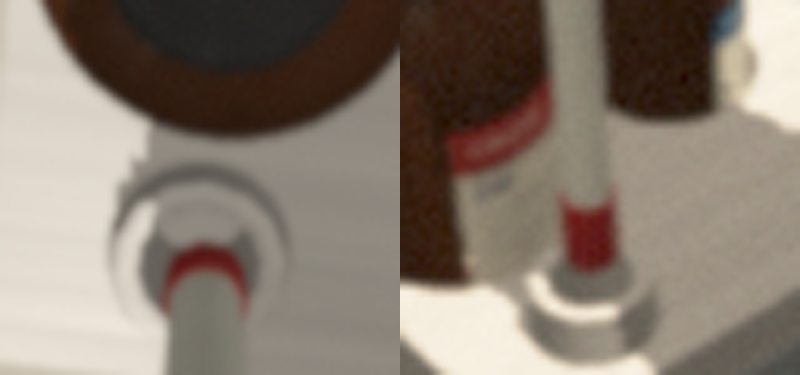

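The foot hangs centred over the collar in both views. I'll lower it gently.

Call:
{"method": "play_rows", "body": {"claw": [1, 1, 1, 1], "delta_pos": [[-0.001, -0.003, 0.05], [0, 0, 0.05], [0, 0, 0.04], [0, 0, 0]], "delta_rot": [[0, 0, 0], [0, 0, 0], [0, 0, 0], [0, 0, 0]]}}

```text
time: 7.15
ee_pos: [0.427, 0.12, 0.2351]
eef_rot: [0.997, 0.081, -0.001, -0.0]
ft_force: [0.9, -0.3, 0.2]
width: 0.0137
grip_force: 15.0
```

Call:
{"method": "play_rows", "body": {"claw": [1, 1, 1, 1, 1, 1, 1, 1], "delta_pos": [[0, 0, 0.04], [0, 0, 0.04], [0, 0, 0.04], [0, 0, 0.04], [0, 0, 0.04], [0, 0, 0.04], [0, 0, 0], [0, 0, 0]], "delta_rot": [[0, 0, 0], [0, 0, 0], [0, 0, 0], [0, 0, 0], [0, 0, 0], [0, 0, 0], [0, 0, 0], [0, 0, 0]]}}

```text
time: 7.95
ee_pos: [0.4276, 0.1202, 0.1885]
eef_rot: [0.997, 0.081, -0.0, -0.0]
ft_force: [-0.3, 0.9, -0.8]
width: 0.0137
grip_force: 15.0
```

Call:
{"method": "play_rows", "body": {"claw": [1, 1, 1, 1], "delta_pos": [[0, 0, 0.008], [0, 0, 0.006], [0, 0, 0], [0, 0, 0]], "delta_rot": [[0, 0, 0], [0, 0, 0], [0, 0, 0], [0, 0, 0]]}}

```text
time: 8.35
ee_pos: [0.4276, 0.1201, 0.1858]
eef_rot: [0.997, 0.081, 0.0, 0.0]
ft_force: [-1.0, -0.5, -0.6]
width: 0.0136
grip_force: 15.0
```

Call:
{"method": "play_rows", "body": {"claw": [1, 1, 1, 1], "delta_pos": [[0, 0, 0.006], [0, 0, 0], [0, 0, 0], [0, 0, 0]], "delta_rot": [[0, 0, 0], [0, 0, 0], [0, 0, 0], [0, 0, 0]]}}

```text
time: 8.75
ee_pos: [0.4276, 0.1201, 0.1845]
eef_rot: [0.997, 0.081, -0.0, 0.0]
ft_force: [1.0, 0.0, -0.5]
width: 0.0138
grip_force: 15.0
```

Call:
{"method": "play_rows", "body": {"claw": [1, 1, 1], "delta_pos": [[0, 0, 0.007], [0, 0, 0], [0, 0, 0]], "delta_rot": [[0, 0, 0], [0, 0, 0], [0, 0, 0]]}}

```text
time: 9.05
ee_pos: [0.4284, 0.1204, 0.1842]
eef_rot: [0.997, 0.081, 0.001, 0.0]
ft_force: [-1.2, -0.3, 9.9]
width: 0.0138
grip_force: 15.0
```

Call:
{"method": "play_rows", "body": {"claw": [1, 1, 1], "delta_pos": [[0, 0, 0.007], [0, 0, 0], [0, 0, 0]], "delta_rot": [[0, 0, 0], [0, 0, 0], [0, 0, 0]]}}

```text
time: 9.35
ee_pos: [0.4293, 0.1205, 0.1837]
eef_rot: [0.997, 0.081, 0.002, 0.0]
ft_force: [-0.3, -0.9, 14.5]
width: 0.0137
grip_force: 15.0
```

The foot is on the floor (10–15 N reaction). I'll back off slightly, release and rise.

Call:
{"method": "play_rows", "body": {"claw": [1, 0.6, 0.6, 0.6, 0.6, 0.6, 0.6], "delta_pos": [[0, 0, -0.012], [0, 0, 0], [0, 0, 0], [0, 0, 0], [0, 0, 0], [0, 0, 0], [0, 0, 0]], "delta_rot": [[0, 0, 0], [0, 0, 0], [0, 0, 0], [0, 0, 0], [0, 0, 0], [0, 0, 0], [0, 0, 0]]}}

```text
time: 10.05
ee_pos: [0.4276, 0.1201, 0.1841]
eef_rot: [0.997, 0.081, -0.0, 0.0]
ft_force: [0.6, -0.8, -0.3]
width: 0.0347
grip_force: 0.0
```

Call:
{"method": "play_rows", "body": {"claw": [0.6, 0.6, 0.6, 0.6, 0.6, 0.6, 0.6], "delta_pos": [[0, 0, -0.1], [0, 0, -0.15], [0, 0, -0.15], [0, 0, -0.15], [0, 0, -0.1], [0, 0, 0], [0, 0, 0]], "delta_rot": [[0, 0, 0], [0, 0, 0], [0, 0, 0], [0, 0, 0], [0, 0, 0], [0, 0, 0], [0, 0, 0]]}}

```text
time: 10.75
ee_pos: [0.4276, 0.1201, 0.3138]
eef_rot: [0.997, 0.081, 0.0, 0.0]
ft_force: [0.3, -0.2, -0.4]
width: 0.0346
grip_force: 0.0
```

```bash
python3 - <<'E'
from h import *
from bench import r
s=r.read_state();t=r.camera("top");sc=r.camera("scene");c=r.camera("wrist");print(s["ee_pos"],s["eef_rot"],s["joint_positions"].round(2),s["width"])
pickle.dump((s,c,t,sc),open("w4.pkl","wb"));T=wristT(s,c)
for im,M in((c,T),(t,None),(sc,None)):
    I=im["pixels"].astype(int);m=((I[...,0]>120)&(I[...,1]<90)&(I[...,2]<90)).astype(np.uint8)
    n,l,st,ce=cv2.connectedComponentsWithStats(m);e=proj(im,[.4275,.12,.245],M)
    print(e,[(ce[i].round(1).tolist(),st[i,4]) for i in range(1,n) if abs(ce[i]-e).max()<40])
# knob pre pose
yaw=R.from_euler('z',1.1,degrees=True);a=np.radians(25)
n=yaw.apply([-np.sin(a),0,np.cos(a)]);C=np.array([.4700,-.0635,.0595])
print(n, "centre wrist2:")
s2,c2,_,_=pickle.load(open("w2.pkl","rb"));T2=wristT(s2,c2)
g=cv2.cvtColor(c2["pixels"],cv2.COLOR_RGB2GRAY);k=np.zeros_like(g);k[135:230,390:492]=(g[135:230,390:492]<85)
cc=max(cv2.findContours(k,0,1)[0],key=cv2.contourArea);e=cv2.fitEllipse(cv2.convexHull(cc));print(e,onpl(c2,e[0],C,n,T2))
E
```

```text
[0.42761485 0.12012436 0.31384738] [9.96728307e-01 8.08249352e-02 8.11698509e-05 7.75568165e-05] [ 0.52 -0.09 -0.82  1.72 -0.07  1.49 -1.7 ] 0.03462069238565514
[320.07243294 254.06988216] [([320.1, 256.9], np.int32(337))]
[235.51836025 262.56630464] []
[242.1575087  242.21435256] [([241.8, 241.0], np.int32(39))]
[-0.42254038 -0.00811319  0.90630779] centre wrist2:
((441.08087158203125, 184.48422241210938), (72.38044738769531, 93.29539489746094), 68.6230697631836) [ 0.47361098 -0.06350129  0.06118351]
```

The thermometer tip is where it should be in the wrist (320,257) and scene (242,241) views. Now the knob approach pose.

```bash
cat >> h.py <<'E'
YAW=R.from_euler('z',1.1,degrees=True);A=np.radians(25)
N=YAW.apply([-np.sin(A),0,np.cos(A)]);UP=YAW.apply([np.cos(A),0,np.sin(A)]);LF=YAW.apply([0,1,0])
def knobR(phi):  # tool y at phi deg clockwise from up
    f=np.radians(phi);y=np.cos(f)*UP-np.sin(f)*LF;z=-N;return R.from_matrix(np.c_[np.cross(y,z),y,z])
E
python3 - <<'E'
from h import *
from bench import r
s=r.read_state();C=np.array([.470,-.064,.0595]);P=C+.15*N;print(P)
go(s,[P[0],P[1],s["ee_pos"][2]]);go(s,P,knobR(-30))
E
```

```text
[ 0.40661894 -0.06521698  0.19544617]
pos units(first, tool axes) [-0.2505, 0.8972, 0.0004] rows>= 4.0
pos units(first, tool axes) [-0.2496, 0.8972, 0.5886] rows>= 5.0
rot units after [-0.1474, 0.0717, -0.6098] rows>= 14.0
```

Call:
{"method": "play_rows", "body": {"claw": [0.6, 0.6, 0.6, 0.6, 0.6, 0.6, 0.6, 0.6], "delta_pos": [[-0.05, 0.18, 0], [-0.05, 0.18, 0], [-0.05, 0.18, 0], [-0.05, 0.18, 0], [-0.05, 0.18, 0], [0, 0, 0], [0, 0, 0], [0, 0, 0]], "delta_rot": [[0, 0, 0], [0, 0, 0], [0, 0, 0], [0, 0, 0], [0, 0, 0], [-0.0092, 0.0045, -0.0381], [-0.0092, 0.0045, -0.0381], [-0.0092, 0.0045, -0.0381]]}}

```text
time: 11.7
ee_pos: [0.407, -0.0658, 0.3133]
eef_rot: [0.965, 0.26, 0.024, 0.041]
ft_force: [0.3, -0.5, 0.2]
width: 0.0346
grip_force: 0.0
```

Call:
{"method": "play_rows", "body": {"claw": [0.6, 0.6, 0.6, 0.6, 0.6, 0.6, 0.6, 0.6], "delta_pos": [[0, 0, 0], [0, 0, 0], [0, 0, 0], [0, 0, 0], [0, 0, 0], [0, 0, 0], [0, 0, 0], [0, 0, 0]], "delta_rot": [[-0.0092, 0.0045, -0.0381], [-0.0092, 0.0045, -0.0381], [-0.0092, 0.0045, -0.0381], [-0.0092, 0.0045, -0.0381], [-0.0092, 0.0045, -0.0381], [-0.0092, 0.0045, -0.0381], [-0.0092, 0.0045, -0.0381], [-0.0092, 0.0045, -0.0381]]}}

```text
time: 12.5
ee_pos: [0.4069, -0.0655, 0.3132]
eef_rot: [0.723, 0.671, 0.083, 0.141]
ft_force: [-0.6, -0.0, 0.3]
width: 0.0347
grip_force: 0.0
```

Call:
{"method": "play_rows", "body": {"claw": [0.6, 0.6, 0.6, 0.6, 0.6, 0.6, 0.6, 0.6], "delta_pos": [[0, 0, 0], [0, 0, 0], [0, 0, 0], [0, 0, 0], [0, 0, 0], [0, 0, 0], [0, 0, 0], [0, 0, 0]], "delta_rot": [[-0.0092, 0.0045, -0.0381], [-0.0092, 0.0045, -0.0381], [-0.0092, 0.0045, -0.0381], [-0.0092, 0.0045, -0.0381], [-0.0092, 0.0045, -0.0381], [0, 0, 0], [0, 0, 0], [0, 0, 0]]}}

```text
time: 13.3
ee_pos: [0.4128, -0.0668, 0.3136]
eef_rot: [0.482, 0.85, 0.11, 0.184]
ft_force: [-0.0, 0.7, -0.0]
width: 0.035
grip_force: 0.0
```

```bash
python3 - <<'E'
from h import *
from bench import r
s=r.read_state();C=np.array([.470,-.064,.0595]);P=C+.15*N;print(s["ee_pos"],s["joint_positions"].round(2))
go(s,P,knobR(-30))
E
```

```text
[ 0.41283127 -0.06683762  0.31361815] [ 0.36 -0.5  -0.17  2.11 -0.19  1.11  0.78]
pos units(first, tool axes) [0.1436, -0.2354, 0.5235] rows>= 3.0
rot units after [-0.0008, -0.0011, -0.0013] rows>= 1.0
```

Call:
{"method": "play_rows", "body": {"claw": [0.6, 0.6, 0.6, 0.6, 0.6, 0.6], "delta_pos": [[0.036, -0.059, 0.131], [0.036, -0.059, 0.131], [0.036, -0.059, 0.131], [0.036, -0.059, 0.131], [0, 0, 0], [0, 0, 0]], "delta_rot": [[0, 0, 0], [0, 0, 0], [0, 0, 0], [0, 0, 0], [0, 0, 0], [0, 0, 0]]}}

```text
time: 13.9
ee_pos: [0.407, -0.0652, 0.1963]
eef_rot: [0.481, 0.85, 0.11, 0.184]
ft_force: [0.9, -0.8, 1.4]
width: 0.0347
grip_force: 0.0
```

```bash
python3 - <<'E'
from h import *
from bench import r
s=r.read_state();c=r.camera("wrist");C=np.array([.470,-.064,.0595]);P=C+.15*N;print(s["ee_pos"],s["joint_positions"].round(2))
go(s,P,knobR(-30));T=wristT(s,c)
pickle.dump((s,c),open("w5.pkl","wb"));print([proj(c,C+k*N,T).round(1) for k in(0,.0395)],"nose top",proj(c,C+.0395*N+.021*knobR(-30).as_matrix()[:,0],T))
cv2.imwrite("pics/w5.png",c["pixels"][:,:,::-1])
E
```

```text
[ 0.40695427 -0.06518602  0.19630253] [ 0.34 -0.46 -0.19  2.33 -0.21  0.85  0.8 ]
pos units(first, tool axes) [0.0015, -0.0029, 0.0032] rows>= 1.0
rot units after [-0.0005, -0.0012, -0.0005] rows>= 1.0
[array([321.3, 227.1]), array([321.3, 238.7])] nose top [321.29062138 211.75942437]
```

View pics/w5.png

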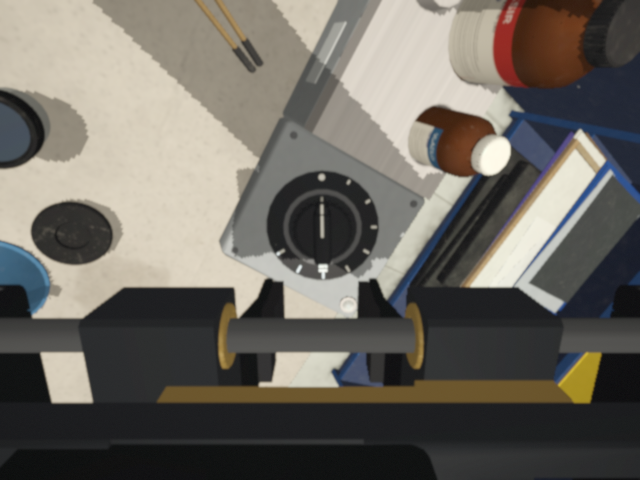

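The wrist view is aligned with the knob: the dial centre is at (322.5,225) and the white line is vertical at x=322. The flag tab is at (322,268), directly opposite the nose, which confirms stop 6 is 180° away. Advancing along the axis.

Call:
{"method": "play_rows", "body": {"claw": [0.6, 0.6, 0.6, 0.6, 0.6, 0.6, 0.6], "delta_pos": [[0.005, 0.001, 0.15], [0, 0, 0.15], [0, 0, 0.15], [0, 0, 0.12], [0, 0, 0.06], [0, 0, 0], [0, 0, 0]], "delta_rot": [[0, 0, 0], [0, 0, 0], [0, 0, 0], [0, 0, 0], [0, 0, 0], [0, 0, 0], [0, 0, 0]]}}

```text
time: 14.65
ee_pos: [0.4603, -0.0633, 0.0825]
eef_rot: [0.48, 0.85, 0.111, 0.185]
ft_force: [-0.1, -0.3, 0.0]
width: 0.0346
grip_force: 0.0
```

```bash
python3 - <<'E'
from h import *
from bench import r
s=r.read_state();C=np.array([.470,-.064,.0595]);print(s["ee_pos"],s["ft_force"],(s["ee_pos"]-C)@N,s["joint_positions"].round(2))
E
```

```text
[ 0.46030011 -0.06327595  0.08252229] [-0.10742223 -0.27631916  0.01476833] 0.024958000587418747 [ 0.34 -0.15 -0.26  2.38 -0.18  0.48  0.76]
```

Call:
{"method": "play_rows", "body": {"claw": [0.6, 0.6, 0.8, 1, 1, 1, 1, 1], "delta_pos": [[0, 0, 0.03], [0, 0, 0], [0, 0, 0], [0, 0, 0], [0, 0, 0], [0, 0, 0], [0, 0, 0], [0, 0, 0]], "delta_rot": [[0, 0, 0], [0, 0, 0], [0, 0, 0], [0, 0, 0], [0, 0, 0], [0, 0, 0], [0, 0, 0], [0, 0, 0]], "squeeze": 35}}

```text
time: 15.45
ee_pos: [0.4629, -0.0626, 0.0764]
eef_rot: [0.48, 0.85, 0.111, 0.185]
ft_force: [3.4, 2.0, -0.9]
width: 0.0137
grip_force: 34.9
```

```bash
python3 - <<'E'
from h import *
from bench import r
s=r.read_state();C=np.array([.470,-.064,.0595]);print(s["ee_pos"],s["ft_force"],s["ft_force"]@N,s["torque"],(s["ee_pos"]-C)@N,s["joint_positions"].round(3),s["width"],s["grip_force"])
E
```

```text
[ 0.46285778 -0.06260948  0.07642161] [ 3.39909104  2.00774223 -0.92214934] -2.2882935321477618 [ 0.57446237 -0.35447005  0.2967075 ] 0.01834277585599653 [ 0.342 -0.13  -0.262  2.377 -0.171  0.462  0.754] 0.013738224941862298 34.93826866149902
```

Call:
{"method": "play_rows", "body": {"claw": [1, 1, 1, 1, 1], "delta_pos": [[0, 0, 0.012], [0, 0, 0.012], [0, 0, 0.012], [0, 0, 0], [0, 0, 0]], "delta_rot": [[0, 0, 0], [0, 0, 0], [0, 0, 0], [0, 0, 0], [0, 0, 0]]}}

```text
time: 15.95
ee_pos: [0.4659, -0.0626, 0.0705]
eef_rot: [0.48, 0.85, 0.111, 0.185]
ft_force: [-11.3, 4.8, 20.0]
width: 0.0135
grip_force: 35.0
```

```bash
python3 - <<'E'
from h import *
from bench import r
s=r.read_state();C=np.array([.470,-.064,.0595]);print(s["ee_pos"],s["ft_force"]@N,s["torque"]@N,(s["ee_pos"]-C)@N,s["joint_positions"].round(3),s["width"],s["grip_force"])
E
```

```text
[ 0.46591955 -0.06263424  0.07054196] 22.88115259261693 0.01668512475878006 0.011720486839377667 [ 0.342 -0.11  -0.265  2.376 -0.163  0.443  0.748] 0.013478223532578257 35.01025915145874
```

The knob is pressed home (6.6 mm travel, 23 N). Turning it out of off while still pressed.

Call:
{"method": "play_rows", "body": {"claw": [1, 1, 1, 1, 1, 1, 1, 1], "delta_pos": [[0, 0, 0], [0, 0, 0], [0, 0, 0], [0, 0, 0], [0, 0, 0], [0, 0, 0], [0, 0, 0], [0, 0, 0]], "delta_rot": [[0, 0, 0.028], [0, 0, 0.028], [0, 0, 0.028], [0, 0, 0.028], [0, 0, 0.028], [0, 0, 0.028], [0, 0, 0.028], [0, 0, 0]]}}

```text
time: 16.75
ee_pos: [0.4663, -0.0626, 0.0708]
eef_rot: [0.716, 0.664, 0.162, 0.143]
ft_force: [-8.8, 5.8, 19.6]
width: 0.0139
grip_force: 35.0
```

```bash
cat > st.py <<'E'
from h import *
from bench import r
s=r.read_state();C=np.array([.470,-.064,.0595]);y=R.from_quat(s["eef_rot"]).as_matrix()[:,1];z=R.from_quat(s["eef_rot"]).as_matrix()[:,2]
d=s["ee_pos"]-C
print("t",s["time"],"phi",np.degrees(np.arctan2(-y@LF,y@UP)),"zerr",np.degrees(np.arccos(-z@N)),"out",d@N,"up",d@UP,"left",d@LF,"F",s["ft_force"]@N,s["ft_force"]@UP,s["ft_force"]@LF,"M",s["torque"]@N,s["joint_positions"].round(2),s["width"],s["grip_force"])
E
python3 st.py
```

```text
t 16.75 phi 5.4640999588925965 zerr 0.13063030745472357 out 0.011764695031883014 up 0.0014893166567675926 left 0.0015051024407263423 F 21.41374778760925 0.3760981845778716 5.988844972771138 M 0.12127180099195894 [ 0.41 -0.11 -0.33  2.37 -0.18  0.44  0.15] 0.013868475993622276 35.00783443450928
```

Now at 35° and past the lock. Joint 7 has room for the full turn, so no regrip is needed.

Call:
{"method": "play_rows", "body": {"claw": [1, 1, 1, 1, 1, 1, 1, 1], "delta_pos": [[0, 0, -0.01], [0, 0, 0], [0, 0, 0], [0, 0, 0], [0, 0, 0], [0, 0, 0], [0, 0, 0], [0, 0, 0]], "delta_rot": [[0, 0, 0.04], [0, 0, 0.04], [0, 0, 0.04], [0, 0, 0.04], [0, 0, 0.04], [0, 0, 0.04], [0, 0, 0.04], [0, 0, 0.04]]}}

```text
time: 17.55
ee_pos: [0.4662, -0.0629, 0.0727]
eef_rot: [0.947, 0.236, 0.212, 0.047]
ft_force: [1.5, 1.8, 7.0]
width: 0.0141
grip_force: 35.0
```

```bash
python3 st.py
```

```text
t 17.55 phi 63.19537193969088 zerr 0.13020793996638044 out 0.013560088582847563 up 0.0021216781382310786 left 0.00112702346503656 F 5.684302126465975 4.362926796141033 1.76856344496854 M 0.12465685182944437 [ 0.54 -0.11 -0.45  2.37 -0.21  0.45 -0.83] 0.014103755750018446 35.01005530357361
```

Call:
{"method": "play_rows", "body": {"claw": [1, 1, 1, 1, 1, 1, 1, 1], "delta_pos": [[0, 0, 0], [0, 0, 0], [0, 0, 0], [0, 0, 0], [0, 0, 0], [0, 0, 0], [0, 0, 0], [0, 0, 0]], "delta_rot": [[0, 0, 0.044], [0, 0, 0.044], [0, 0, 0.044], [0, 0, 0.044], [0, 0, 0.044], [0, 0, 0.044], [0, 0, 0.044], [0, 0, 0]]}}

```text
time: 18.35
ee_pos: [0.4662, -0.0637, 0.0727]
eef_rot: [0.948, -0.233, 0.21, -0.056]
ft_force: [2.5, -0.1, 8.0]
width: 0.0142
grip_force: 35.0
```

```bash
python3 st.py
```

```text
t 18.35 phi 118.69083251996078 zerr 0.10598730904908593 out 0.013608179864212689 up 0.002114203342651181 left 0.00035455953077475504 F 6.148510884160538 5.644594954153214 -0.12802853380690626 M -0.04716583062069666 [ 0.66 -0.11 -0.56  2.36 -0.24  0.45 -1.77] 0.014199335251089462 35.00734984874725
```

Call:
{"method": "play_rows", "body": {"claw": [1, 1, 1, 1, 1, 1, 1], "delta_pos": [[0, 0, 0], [0, 0, 0], [0, 0, 0], [0, 0, 0], [0, 0, -0.02], [0, 0, 0], [0, 0, 0]], "delta_rot": [[0, 0, 0.044], [0, 0, 0.044], [0, 0, 0.044], [0, 0, 0.042], [0, 0, 0], [0, 0, 0], [0, 0, 0]]}}

```text
time: 19.05
ee_pos: [0.4641, -0.0641, 0.0763]
eef_rot: [0.852, -0.477, 0.187, -0.11]
ft_force: [2.6, -3.2, 6.2]
width: 0.0139
grip_force: 35.0
```

```bash
python3 st.py
```

```text
t 19.05 phi 149.62055926089647 zerr 0.0750638595422843 out 0.017664733179569486 up 0.0017799533567583804 left 5.005182970184527e-05 F 4.559381500863274 4.943417827080087 -3.270104091873018 M -0.020618488311182046 [ 0.72 -0.12 -0.62  2.36 -0.27  0.46 -2.28] 0.013862827004365592 35.00164210796356
```

The turn is at 180°. Releasing and backing off along the axis.

Call:
{"method": "play_rows", "body": {"claw": [0.6, 0.6, 0.6, 0.6, 0.6, 0.6], "delta_pos": [[0, 0, 0], [0, 0, 0], [0, 0, 0], [0, 0, 0], [0, 0, 0], [0, 0, 0]], "delta_rot": [[0, 0, 0], [0, 0, 0], [0, 0, 0], [0, 0, 0], [0, 0, 0], [0, 0, 0]]}}

```text
time: 19.65
ee_pos: [0.4622, -0.063, 0.0744]
eef_rot: [0.852, -0.478, 0.185, -0.11]
ft_force: [-0.3, 0.1, 0.1]
width: 0.0345
grip_force: 0.0
```

Call:
{"method": "play_rows", "body": {"claw": [0.6, 0.6, 0.6, 0.6, 0.6, 0.6, 0.6], "delta_pos": [[0, 0, -0.05], [0, 0, -0.12], [0, 0, -0.15], [0, 0, -0.15], [0, 0, -0.13], [0, 0, 0], [0, 0, 0]], "delta_rot": [[0, 0, 0], [0, 0, 0], [0, 0, 0], [0, 0, 0], [0, 0, 0], [0, 0, 0], [0, 0, 0]]}}

```text
time: 20.35
ee_pos: [0.4121, -0.0645, 0.1836]
eef_rot: [0.852, -0.478, 0.185, -0.11]
ft_force: [-0.4, -0.6, -0.4]
width: 0.0347
grip_force: 0.0
```

```bash
python3 st.py; python3 - <<'E'
from h import *
from bench import r
c=r.camera("wrist");sc=r.camera("scene")
f=lambda im,x,y,w,h,W,H:cv2.resize(im["pixels"][y:y+h,x:x+w,::-1],(W,H),interpolation=cv2.INTER_CUBIC)
cv2.imwrite("pics/end.png",np.hstack([f(c,240,150,160,140,400,350),f(sc,190,170,180,157,400,350)]))
E
```

```text
t 20.35 phi 149.68530216778606 zerr 0.1438126822412972 out 0.13694723842411652 up 6.8464562014902096e-06 left 0.000642956047763163 F -0.19431560703320586 -0.5465360482007735 -0.5964765072488241 M -0.07393741619100802 [ 0.69 -0.45 -0.47  2.33 -0.41  0.83 -2.15] 0.03470037242683434 0.0
```

View pics/end.png

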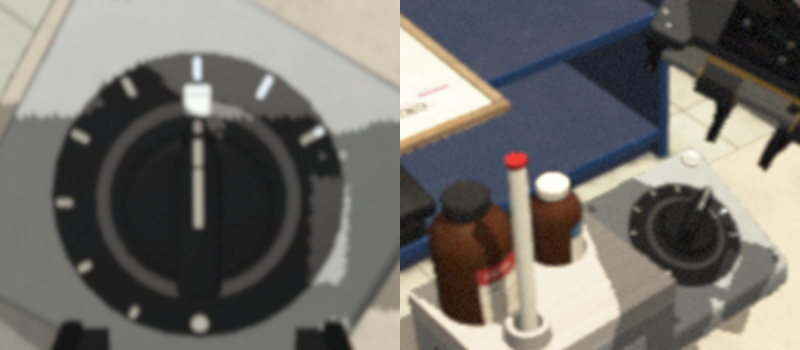

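The left panel shows the knob's white line pointing straight at the flag tab (197,98), with the off dot opposite at (200,323). The right panel shows the thermometer standing upright in the collar, both bottles in place and the gripper clear. Handing in.

```bash
python3 -c "
from bench import r
print(r.close_job())"
```

```text
the job is handed in; nothing more can be done
None
```

I handed the job in at about 20 s of the 70 s, and no verdict came back: the last pictures show the thermometer upright in the pocket and lowered to its floor, the selector at the flagged stop (180° from off, released), and the flag and both bottles where they were.

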